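Clamp the metal strip and arm the winder

TASK

Clamp the copper strip on the sloping deck of the inspection station: turn the big yellow wing nut clockwise (seen from above it) until it is tight against its stop; the roller and the beam around it leave room only for short strokes. Then arm the winder by pressing the long green bar on its grey box all the way down near its middle, so that both ends go down evenly, and let it come up again. Leave the other things on the table where they are.

Things in the scene. Friction and masses are not known exactly. Their poses are not given: they have to be found in the camera images.
- clamp: Inspection station, fixed. Origin on the table right below point nut_foot; z up, +x away from the robot at yaw 0, y left. Its grey deck (170 mm along the slope, 180 wide) slopes 35 deg (0.61 rad) down towards -x: outward normal (-0.573, 0, 0.820), up-slope (0.820, 0, 0.573) in this frame. 'Out' below means along that normal from nut_foot, 'up-slope' along the slope from it.
- nut_foot (a point): Centre of the nut's foot, on its turning axis (the deck's normal), 95 mm above the table. Frame parallel to clamp's. Within 22 mm up- or down-slope of the axis the surface is the aluminium clamp bar, level with the foot; beyond it the deck, 6 mm lower.
- wing_nut (a joint): Turn of the yellow nut, rad, growing clockwise seen from above the deck; starts 0 to 0.7, tight stop at 3.927. The marked wing's direction, measured from down-slope towards left (+y), is value - 0.785; the plain wing is opposite. At the stop the plain wing points straight down-slope, to the green mark. Needs 0.10 N m all the way (3 to 4 N at 30 mm); stays where left.
- roller (a point): Obstacle: middle of the axis of the black guide roller (radius 12 mm, 148 mm long, along y), 38 mm up-slope and 60 mm out. The wings pass under it with 10 mm to spare; fingers do not. Steel cheeks at y = +-80 mm (10 mm thick, 15 to 61 mm up-slope, reaching 78 mm out) carry it.
- beam (a point): Obstacle: centre of the aluminium beam above the nut, 40 x 40 mm section, 370 mm long along y, at x = 30, z = 250 mm in clamp's frame, on 40 x 40 mm legs at y = +-165 mm. It blocks a gripper pointing straight down over the nut: come in along the deck's normal, from the robot's side.
- wing_marked (a point): Point in the middle plane of the marked wing (red stripe on its edge), 38 mm from the axis, 24 mm out; turns with the nut. Both wings are flat, 10 mm thick, from the hub (radius 13 mm, top 35 mm out; a 12 mm bolt end stands to 47 mm) to 46 mm from the axis, and from 10 to 38 mm out.
- wing_plain (a point): The same point on the opposite, plain wing.
- switch_box: Grey box of the bar switch, 100 x 210 x 48 mm high, fixed to the table. Origin at the centre of its underside, z up, the bar runs along its y axis.
- bar (a joint): How far the green bar is pressed straight down at its middle, m: 0 up, 0.010 fully down. Spring-loaded: about 3 N to start, 8 N at the bottom; comes up by itself.
- bar_rock (a joint): Rocking of the bar about its middle, rad, 0 level; positive when its +y end is higher. It rocks if pressed off centre (spring 6 N m per rad, stops at +-0.08).
- bar_middle (a point): Middle of the top face of the green bar (36 mm wide, 160 mm long along the box's y, 12 mm thick; white line across its middle), 72 mm above the table when up; moves with the bar. x across the bar, y along it, z up.
- loupe: Bystander: standing aluminium loupe, 44 mm diameter, 75 mm tall, origin under it.
- wrench: Bystander: wrench lying flat, 160 mm long.
- screwdriver: Bystander: screwdriver lying flat, 180 mm long.
- small_reel: Bystander: flat green reel, 90 mm diameter, 26 mm tall, origin under its centre.
- jar: Bystander: jar, 60 mm diameter, 80 mm tall, origin under it.
- gauge_case: Bystander: black case 70 x 130 x 30 mm, origin under its centre.
- spray: Bystander: bottle, 56 mm diameter, 170 mm tall, origin under it.

How it is judged:
By the outcome, as a careful person would: the job done as asked, in the order asked, and still so for the second after the job is handed in, with the robot touching nothing.
It also fails if it takes over 64 s, if anything falls off the work surface, if the arm or the gripper's body presses on something with over 40 N, if the wrist force passes 120 N, or if a joint passes its speed limit or range.

ROBOT

A 7-joint arm with a two-finger parallel gripper is mounted at the origin on the work surface. World frame = base frame: x ahead of the robot, y to its left, z up, the work surface at z = 0. Lengths are in mm, angles in rad, forces in N, time in s.
With the tool pointing down it reaches from about 425 to 825 mm from the base axis. Payload 3.6 kg.
Tool frame: the origin (TCP) lies between the finger pads; the fingertips stand 11 mm ahead of it and the grasp point (between the pads) lies 8 mm behind it (nose_length is the distance from the TCP to the fingertips, in mm); z points along the fingers, y is the line along which they close (so a half turn about z gives the same grasp; the last joint's range is limited). The gripper opens to 93 mm and grips with 3 to 60 N. Pads are 15 mm wide; open, the fingers measure 128 mm over their backs; the gripper's body (75 mm by 188 mm) begins 65 mm behind the grasp point.
Start: joints at [-1.179, 0.615, -0.013, 1.423, 0.008, 1.103, -0.04], TCP at [264.297, 593.81, 229.64] pointing down, gripper open.
Joint ranges: [-3.12, 3.12], [-0.3, 2.06], [-1.34, 1.32], [0.26, 2.42], [-1.36, 4.5], [0.01, 1.98], [-2.84, 2.84]. Speed limits (rad/s): [2.79, 2.79, 3.14, 3.14, 3.14, 3.14, 3.14].

INTERFACE

Orientations are given as a 3x3 rotation matrix whose columns are the frame's x, y, z axes.
In Python, from station import * gives the robot as it stands.
- The arm moves only by the shell command python3 -m jog 'ROWS' [OPENING] [FORCE]. ROWS is JSON, a list of rows, each a list of 6 numbers: the shift along the tool's x, y, z each as a share of 25 cm, from -1 to 1, then the turn, a rotation vector about the tool's x, y, z each as a share of 90 degrees, from -1 to 1. In form: [[dx, dy, dz, ax, ay, az], ...]. A call has 1 to 20 rows; each row is the pose to reach, as a shift and turn from the pose commanded when the call began, along the tool's axes at that moment; what a row does not reach only later rows make up. A row lasts 1/10 s, in which the tool goes at most 50 mm and 8.59 degrees, less where a joint would pass 70% of its speed; a pose out of reach is approached as far as the arm can. A call with a number of a shift or a turn outside -1 to 1 is refused whole. A call with a gripper value outside its range is refused whole. OPENING is the gripper's target within -1 to 1 (shut at 1, half-way at 0, fully open at -1), set as the call begins (- or left out, the last holds). The fingers move at their own pace and stop on an object; FORCE is the grip in N (left out, the last holds). Time passes only in rows, so rows that repeat a pose let the fingers close. It gives the time, the measured TCP pose, the force, the opening and the grip force at its end, in the units of the state.
- sense(): the state, without advancing time (a new reading comes with each control period).
- get_image(name): name is "scene" or "top" or "wrist"; returns a dict with "frame" (480x640x3 uint8, red, green, blue), "intrinsics" (3x3 intrinsics, pixels), "k1" (the pictures are not rectified: a ray, as slopes to the right and down, at radius r is drawn at 1 + k1 r^2 times it, then the intrinsics apply), "R" (3x3) and "t" (3): a world point X has camera coordinates R X + t. Camera axes: x right, y down, z forward; pixel columns grow to the right and rows downward; lengths in mm; the calibration is good to about 2 mm. A picture is of the moment at which its call begins. There is no depth.
- job_done(): hands the job in; it is judged then, once.
The state is a dict: "clock": time; "qpos": joint angles; "dq": joint speeds; "joint_torque": joint torques, N m; "ee_pos": TCP position; "eef_rot": TCP orientation; "force": force on the tool from outside, world axes, zero at the start; "wrist_torque": the same for the moment, N m; "width": opening from 0.0 (shut) to 1.0 (fully open); "finger_force": force on a finger pad.
Only numpy, scipy, OpenCV 4.12 (cv2) and the standard library are available. Lean on these libraries where they do the work, as an engineer would, in place of code of your own. Each camera call takes 0.05 s, during which the arm holds its last target. There are 200 camera calls.

## Working session

There is one attempt and no reset: what is moved stays moved. The work goes in short steps, Python scripts to look and compute and a shell command to move; the robot and the scene stay as the last step left them, time stands still between calls to the robot, and variables do not carry over. Pictures are saved under pics/ and viewed, at most 10 in all, crops included, and the job is handed in when it is done.

```bash
mkdir -p pics; ls
python3 - <<'E'
from station import *
import cv2
s=sense();print(s)
for n in("scene","top"):
    d=get_image(n);cv2.imwrite(f"pics/{n}0.png",d["frame"][:,:,::-1]);print(n,d["intrinsics"],d["k1"],d["R"],d["t"])
E
```

```text
pics
{'clock': 0.0, 'qpos': array([-1.1784852 ,  0.61594175, -0.01258685,  1.42488404,  0.00809364,
        1.10341196, -0.04042609]), 'dq': array([-0.00014182, -0.00049202,  0.00039782,  0.00014757,  0.00095776,
       -0.00120631, -0.00043822]), 'joint_torque': array([ 1.40508908e-05, -4.58939266e+01,  2.09329412e-01, -1.65740758e+01,
       -6.10291469e-02,  2.06030637e-02,  2.43269351e-04]), 'ee_pos': array([264.03184517, 593.12094281, 228.47154084]), 'eef_rot': array([[-9.13578518e-01,  4.06661125e-01, -1.00997440e-03],
       [ 4.06662376e-01,  9.13575393e-01, -2.39028644e-03],
       [-4.93488186e-05, -2.59443294e-03, -9.99996633e-01]]), 'force': array([ 0.14128946, -0.41476514,  0.21493405]), 'wrist_torque': array([ 0.00063504, -0.05120115, -0.01584976]), 'finger_force': 0.0, 'width': 0.999334770831065}
scene [[624.02956839   0.         322.08571611]
 [  0.         624.02956839 239.34095086]
 [  0.           0.           1.        ]] 0.008925864688299074 [[ 0.91877802 -0.3947535  -0.00407743]
 [-0.2397388  -0.54972014 -0.80020814]
 [ 0.31364352  0.73619117 -0.59970852]] [-491.92349778  238.76681785 1778.13834818]
top [[445.59906475   0.         318.77708941]
 [  0.         445.59906475 237.42933703]
 [  0.           0.           1.        ]] -0.00021554991339323842 [[-2.13989654e-02 -9.99758112e-01 -5.07948338e-03]
 [-9.79522415e-01  2.19826480e-02 -2.00131463e-01]
 [ 2.00194714e-01  6.92861575e-04 -9.79755886e-01]] [ -16.39437018  554.45179015 1124.97318187]
```

View pics/scene0.png

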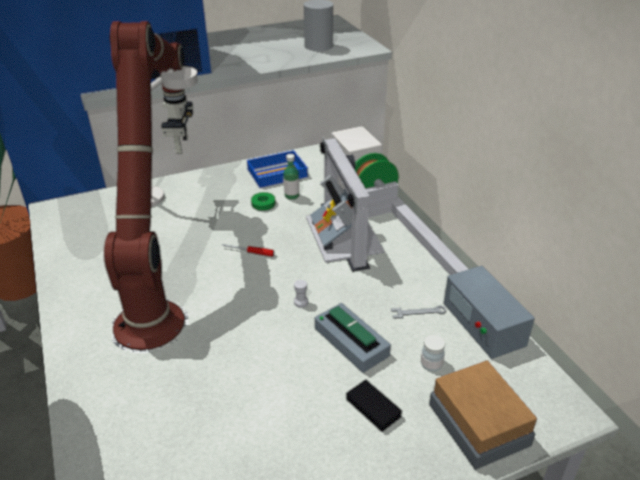

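View pics/top0.png

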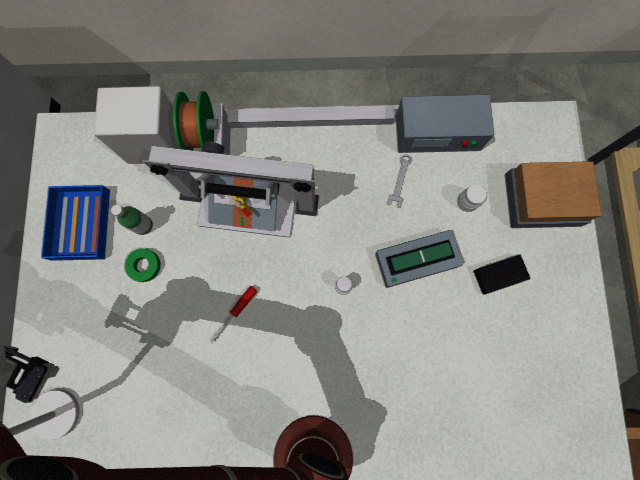

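The scene view shows the station around (340,210) and the switch at (352,335). In the top view the nut is near (243,205), the beam runs from (150,155) to (313,172), and the bar's white line is near (422,257). I'll zoom in on the station and compute first positions.

```bash
cat > h.py <<'E'
import numpy as np, cv2
from station import *
def ray(d,uv):
    K=np.array(d["intrinsics"]);p=(np.array(uv,float)-K[:2,2])/[K[0,0],K[1,1]]
    q=p.copy()
    for _ in range(5): q=p/(1+d["k1"]*(q@q))
    R=np.array(d["R"]);t=np.array(d["t"])
    return -R.T@t, R.T@np.array([*q,1])
def onz(d,uv,z):
    o,v=ray(d,uv);return o+v*(z-o[2])/v[2]
def onplane(d,uv,p,n):
    o,v=ray(d,uv);return o+v*((p-o)@n)/(v@n)
def proj(d,X):
    c=np.array(d["R"])@X+d["t"];q=c[:2]/c[2];q=q*(1+d["k1"]*(q@q));K=np.array(d["intrinsics"]);return q*[K[0,0],K[1,1]]+K[:2,2]
def mask(d,lo,hi):
    return cv2.inRange(cv2.cvtColor(d["frame"],cv2.COLOR_RGB2HSV),lo,hi)
def blobs(m,amin=15):
    c,_=cv2.findContours(m,cv2.RETR_EXTERNAL,cv2.CHAIN_APPROX_NONE)
    return sorted([x for x in c if cv2.contourArea(x)>=amin],key=cv2.contourArea)[::-1]
E
python3 - <<'E'
from h import *
T=get_image("top");S=get_image("scene")
a=cv2.resize(T["frame"][140:245,140:330],None,fx=4,fy=4,interpolation=2)
cv2.imwrite("pics/c1.png",a[:,:,::-1])
b=cv2.resize(S["frame"][130:275,290:390],None,fx=4,fy=4,interpolation=2);cv2.imwrite("pics/c2.png",b[:,:,::-1])
for c in blobs(mask(T,(60,90,30),(90,255,140)),30):
    r=cv2.minAreaRect(c);print("green",r)
for c in blobs(mask(T,(22,130,120),(35,255,255)),4): print("yel",cv2.minAreaRect(c))
E
```

```text
green ((142.0, 265.0), (32.0, 34.0), 90.0)
green ((421.51885986328125, 256.0660095214844), (13.873414993286133, 61.40016555786133), 74.05460357666016)
green ((205.0, 120.0), (58.0, 16.0), 90.0)
green ((179.09922790527344, 119.9124526977539), (15.282681465148926, 56.07807922363281), 3.5763344764709473)
green ((130.0384521484375, 217.6923065185547), (20.80125617980957, 20.52390480041504), 33.690067291259766)
yel ((237.453857421875, 199.3692626953125), (11.65926456451416, 6.077702045440674), 7.125016689300537)
yel ((240.0, 206.0), (2.0, 6.0), 90.0)
```

View pics/c1.png

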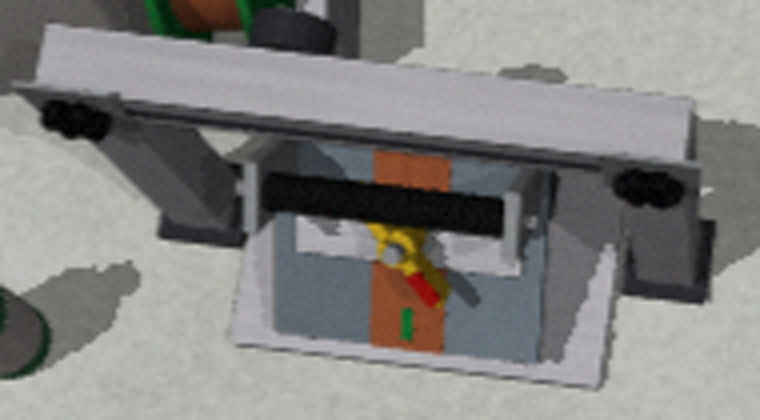

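The crop shows the bolt end at about (395,252), the red marked wing tip near (430,292), the green mark at (406,324), and the roller from (262,192) to (503,215), all at 4x with offset (140,140).

```bash
cat >> h.py <<'E'
def frame(yaw):
    c,s=np.cos(yaw),np.sin(yaw);Rz=np.array([[c,-s,0],[s,c,0],[0,0,1]])
    return Rz,Rz@[-.5736,0,.8192],Rz@[.8192,0,.5736],Rz@[0,1,0]
E
python3 - <<'E'
from h import *
T=get_image("top");S=get_image("scene")
px=lambda x,y:(140+(x-1.5)/4,140+(y-1.5)/4)
a=onz(T,px(262,192),166+9);b=onz(T,px(503,215),166+9)
d=a-b;print("roller",a,b,np.linalg.norm(d),np.arctan2(-d[0],d[1]))
e=onz(T,px(40,90),230);f=onz(T,px(697,167),230);g=e-f;print("beam low front edge",np.linalg.norm(g),np.arctan2(-g[0],g[1]))
e=onz(T,px(45,26),270);f=onz(T,px(692,98),270);g=e-f;print("beam back top",e,f,np.linalg.norm(g),np.arctan2(-g[0],g[1]))
yaw=np.arctan2(-d[0],d[1])
Rz,n,u,l=frame(yaw)
bolt=onz(T,px(395,252),133.5);foot=bolt-47*n;print("foot by bolt",foot)
mid=(a+b)/2; print("foot by roller",mid-38*u-60*n-np.array([0,0,9]))
for nm,p,o in(("redtip",(430,292),38),("mark",(406,324),-6)):
    X=onplane(T,px(*p),foot+o*n,n)-foot;print(nm,"up",X@u,"left",X@l,"ang",np.arctan2(X@l,-X@u))
print("bar mid",onz(T,(421.5,256.1),72))
c=blobs(mask(T,(60,90,30),(90,255,140)),30)[1]
bx=cv2.boxPoints(cv2.minAreaRect(c));P=np.array([onz(T,p,72) for p in bx]);print(P)
print("screw", [onz(T,p,10) for p in ((255,288),(213,340))], "loupe",onz(T,(344,285),75),"spray",onz(T,(118,211),170))
for nm,X in(("foot",foot),("bolt",bolt)): print(nm,proj(S,X))
E
```

```text
roller [659.6923985  245.59031068 175.        ] [641.71712376  98.68600972 175.        ] 147.9999464244276 -0.1217552033358647
beam low front edge 386.971020281534 -0.1452290938852854
beam back top [729.23292181 346.04118936 270.        ] [677.75629947 -18.52089341 270.        ] 368.17842799164225 -0.14027390621245303
foot by bolt [658.75378594 168.40799934  94.9976    ]
foot by roller [653.96683187 171.73901179  95.0512    ]
redtip up -28.074240827174265 left -20.736141921473834 ang -0.6361767966527662
mark up -69.79156796425688 left 4.185052069299492 ang 0.05989329053770494
bar mid [ 495.41057403 -293.32747737   72.        ]
[[ 492.68950916 -211.87768167   72.        ]
 [ 533.67776903 -367.91739105   72.        ]
 [ 498.30971496 -374.96003825   72.        ]
 [ 457.81537947 -219.81686135   72.        ]]
screw [array([428.13419079, 146.32307958,  10.        ]), array([293.81152897, 256.06322542,  10.        ])] loupe [424.83125681 -90.21806798  75.        ] spray [606.97060199 456.61947923 170.        ]
foot [336.21590254 212.64964544]
bolt [328.38648778 204.18412792]
```

View pics/c2.png

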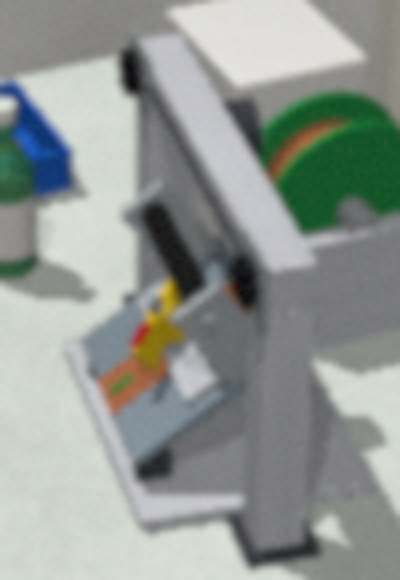

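The second crop confirms the layout: the nut is under the roller with the marked wing pointing down-slope and right, at about θ = -0.65. My plan is to push the wings with closed fingers at a fixed orientation (tool z = -normal, tool x = down-slope). First I go to a stand-off pose.

```bash
cat >> h.py <<'E'
from scipy.spatial.transform import Rotation as Rn
def rows(p,R,p0=None,R0=None):
    s=sense()
    if p0 is None: p0,R0=np.array(s["ee_pos"]),np.array(s["eef_rot"])
    sh=R0.T@(np.array(p)-p0)/250; tv=Rn.from_matrix(R0.T@R).as_rotvec()/(np.pi/2)
    return np.round(np.r_[sh,tv],3)
FOOT=np.array([657,170,95.]);YAW=-.137
def tool(yaw=None):
    Rz,n,u,l=frame(YAW if yaw is None else yaw);return np.column_stack([-u,l,-n])
def at(up,left,out):
    Rz,n,u,l=frame(YAW);return FOOT+up*u+left*l+out*n
E
python3 - <<'E'
from h import *
t=at(-30,-20,150);m=(t+sense()["ee_pos"])/2+[-20,-20,60];print(t,m)
print(rows(m,tool()),rows(t,tool()), rows(t,tool(),m,tool()))
E
```

```text
[544.68901637 165.29442762 200.672     ] [384.45064814 359.45139431 274.96560101]
[-0.82  -0.66  -0.182 -0.055 -0.386 -0.174] [-1.722 -1.109  0.115 -0.055 -0.386 -0.174] [-0.437 -0.682  0.668  0.    -0.     0.   ]
```

```bash
python3 -m jog '[[-0.3,-0.3,-0.18,-0.01,-0.1,-0.04],[-0.82,-0.66,-0.182,-0.055,-0.386,-0.174],[-0.82,-0.66,-0.182,-0.055,-0.386,-0.174],[-0.82,-0.66,-0.182,-0.055,-0.386,-0.174],[-0.82,-0.66,-0.182,-0.055,-0.386,-0.174],[-0.82,-0.66,-0.182,-0.055,-0.386,-0.174],[-0.82,-0.66,-0.182,-0.055,-0.386,-0.174],[-0.82,-0.66,-0.182,-0.055,-0.386,-0.174],[-0.82,-0.66,-0.182,-0.055,-0.386,-0.174],[-0.82,-0.66,-0.182,-0.055,-0.386,-0.174]]' 1 20
python3 - <<'E'
from h import *
print(rows(at(-30,-20,150),tool()),sense()["ee_pos"])
E
```

```text
clock: 1.3
ee_pos: [384.1, 361.7, 275.0]
eef_rot: [[-0.812, 0.134, 0.568], [0.111, 0.991, -0.076], [-0.573, 0.001, -0.82]]
force: [0.1, 0.6, 0.7]
width: 0.191
finger_force: 0.0
[-0.438 -0.693  0.668  0.002 -0.     0.001] [384.14869908 361.71189945 275.0197128 ]
```

```bash
python3 -m jog '[[-0.44,-0.69,0.668,0,0,0],[-0.44,-0.69,0.668,0,0,0],[-0.44,-0.69,0.668,0,0,0],[-0.44,-0.69,0.668,0,0,0],[-0.44,-0.69,0.668,0,0,0],[-0.44,-0.69,0.668,0,0,0],[-0.44,-0.69,0.668,0,0,0],[-0.44,-0.69,0.668,0,0,0]]'
python3 - <<'E'
from h import *
d=get_image("wrist");cv2.imwrite("pics/w1.png",d["frame"][:,:,::-1])
for o in (0,47): print(proj(d,at(0,0,o)))
print(proj(d,at(-70,0,-6)))
s=sense();print(s["width"])
E
```

```text
clock: 2.1
ee_pos: [545.2, 165.2, 201.0]
eef_rot: [[-0.812, 0.134, 0.568], [0.11, 0.991, -0.076], [-0.573, 0.001, -0.82]]
force: [0.5, 0.4, 0.4]
width: 0.004
finger_force: 0.0
[341.51147035 257.42424532]
[345.48089644 277.59549719]
[342.58898865 171.72003187]
0.0064386776168857745
```

View pics/w1.png

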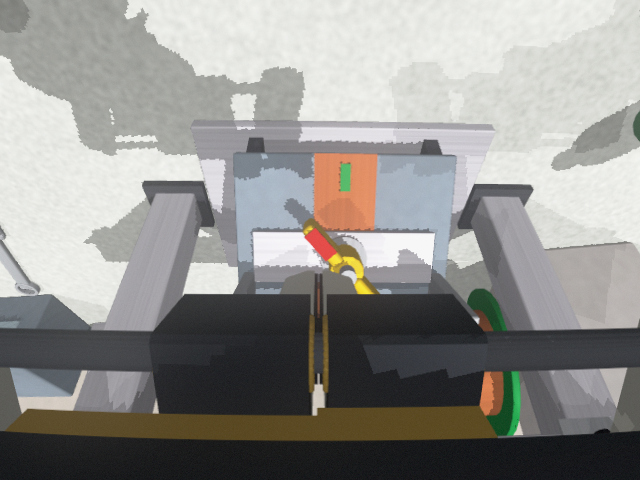

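The wrist view, with down-slope up, shows the bolt end at about (347,271), the green mark at (345,177), the red wing edge from (305,228) to (335,262), and the deck's lower edge from (235,153) to (457,155). I'll refine from these and check the finger geometry.

Run:
```python
from h import *
d=get_image("wrist");s=sense();p=np.array(s["ee_pos"]);R=np.array(s["eef_rot"])
for v in ((0,0,11),(0,17.5,11),(0,-17.5,11),(7.5,17.5,11),(0,17.5,-8),(0,17.5,-60),(0,47,-60)): print(v,proj(d,p+R@v).round())
print("cam",(R.T@(-np.array(d["R"]).T@d["t"]-p)).round())
Rz,n,u,l=frame(YAW)
def loc(uv,out):
    X=onplane(d,uv,FOOT+out*n,n)-FOOT;return np.round([X@u,X@l],1)
print("corners",loc((235,153),-6),loc((457,155),-6))
m=mask(d,(55,120,80),(75,255,255));b=[c for c in blobs(m,30) if cv2.boundingRect(c)[1]<220 and 200<cv2.boundingRect(c)[0]<450]
for c in b: M=cv2.moments(c);print("mark",loc((M["m10"]/M["m00"],M["m01"]/M["m00"]),-6))
print("bolt",loc((347,270),47))
m=mask(d,(0,180,120),(6,255,255));c=max((c for c in blobs(m,30) if 250<cv2.boundingRect(c)[0]<400),key=cv2.contourArea)
bx=cv2.boxPoints(cv2.minAreaRect(c));print([loc(q,38) for q in bx])
print("bar edges", loc((253,232),0),loc((433,234),0),loc((433,282),0))
```

```text
(0, 0, 11) [318. 289.]
(0, 17.5, 11) [356. 289.]
(0, -17.5, 11) [280. 289.]
(7.5, 17.5, 11) [356. 273.]
(0, 17.5, -8) [360. 306.]
(0, 17.5, -60) [379. 384.]
(0, 47, -60) [481. 383.]
cam [  68.    0. -155.]
corners [-84.9 -84.9] [-84.2  92.4]
mark [-65.9   1.9]
bolt [-5.8  1.8]Traceback (most recent call last):
  File "<stdin>", line 12, in <module>
ValueError: max() iterable argument is empty
```

Run:
```python
from h import *
d=get_image("wrist")
Rz,n,u,l=frame(YAW)
def loc(uv,out):
    X=onplane(d,uv,FOOT+out*n,n)-FOOT;return np.round([X@u,X@l],1)
print("bar edges", loc((253,232),0),loc((433,234),0),loc((433,282),0))
print("red",[loc(q,38) for q in ((303,228),(312,224),(341,258),(331,265))])
h=cv2.cvtColor(d["frame"],cv2.COLOR_RGB2HSV);print(h[245,322])
a=cv2.resize(d["frame"][150:300,220:470],None,fx=3,fy=3,interpolation=2)
cv2.imwrite("pics/w2.png",a[:,:,::-1])
```

```text
bar edges [-21.7 -71.6] [-20.5  76.2] [21.7 79.6]
red [array([-34.2, -29.3]), array([-37.2, -22.9]), array([-11.9,  -1.8]), array([-6.5, -9. ])]
[  1 174 228]
```

View pics/w2.png

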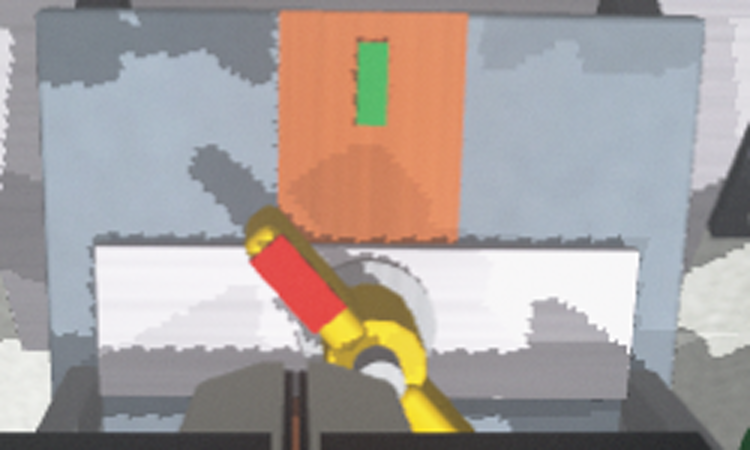

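The crop confirms that foot plan position is right to within 2.5 mm left, and that the marked wing is at θ = -0.66 (value about 0.12). Next are the stroke waypoints.

```bash
cat >> h.py <<'E'
FOOT=FOOT+2.5*frame(YAW)[3]
def centre(deg,rho,clear=0):
    a=np.radians(deg);c,s=np.cos(a),np.sin(a);h=5+17.5*abs(c)+7.5*abs(s)+clear
    return rho*np.array([-c,s])-h*np.array([s,c])
E
python3 - <<'E'
from h import *
s0=centre(-38,34,8);print(s0)
print(rows(at(*s0,60),tool()),rows(at(*s0,24),tool()))
for a,r in((-38,34),(-20,34),(0,34),(15,33),(30,31),(45,30),(60,28),(70,28),(80,31),(90,35),(100,38),(110,40),(120,40),(130,40)):
    c=centre(a,r);d=c-s0;print(a,c.round(1),np.round([-d[0]/250,d[1]/250],3))
E
```

```text
[ -7.45588595 -45.68205552]
[-0.089 -0.097  0.363  0.002 -0.     0.002] [-0.089 -0.098  0.507  0.002 -0.     0.002]
-38 [-12.4 -39.4] [0.02  0.025]
-20 [-23.7 -34.2] [0.065 0.046]
0 [-34.  -22.5] [0.106 0.093]
15 [-38.  -14.5] [0.122 0.125]
30 [-38.8  -5.2] [0.125 0.162]
45 [-37.2   5.2] [0.119 0.203]
60 [-31.5  14.1] [0.096 0.239]
70 [-26.5  20.1] [0.076 0.263]
80 [-20.6  27.9] [0.052 0.294]
90 [-12.5  35. ] [0.02  0.323]
100 [-8.6 40.1] [0.005 0.343]
110 [-3.3 43.8] [-0.017  0.358]
120 [ 2.5 44.8] [-0.04   0.362]
130 [ 8.9 44.8] [-0.065  0.362]
```

```bash
python3 -m jog '[[-0.09,-0.098,0.15,0,0,0],[-0.09,-0.098,0.3,0,0,0],[-0.09,-0.098,0.4,0,0,0],[-0.09,-0.098,0.46,0,0,0],[-0.09,-0.098,0.507,0,0,0],[-0.09,-0.098,0.507,0,0,0]]' && python3 -m jog '[[0.02,0.025,0,0,0,0],[0.045,0.036,0,0,0,0],[0.065,0.046,0,0,0,0],[0.088,0.07,0,0,0,0],[0.106,0.093,0,0,0,0],[0.122,0.125,0,0,0,0],[0.125,0.162,0,0,0,0],[0.119,0.203,0,0,0,0],[0.096,0.239,0,0,0,0],[0.076,0.263,0,0,0,0],[0.076,0.263,0,0,0,0]]'
python3 - <<'E'
from h import *
s=sense();v=np.array(s["ee_pos"])-FOOT;R=tool();print("up,left,out",(-v@R[:,0]).round(1),(v@R[:,1]).round(1),(-v@R[:,2]).round(1),R.T@s["force"])
s0=centre(70,28);print(s0)
E
```

```text
clock: 2.85
ee_pos: [632.5, 127.0, 108.6]
eef_rot: [[-0.813, 0.136, 0.566], [0.113, 0.991, -0.076], [-0.571, 0.002, -0.821]]
force: [0.1, -1.0, -0.4]
width: 0.004
finger_force: 0.0
clock: 3.95
ee_pos: [623.5, 197.0, 97.9]
eef_rot: [[-0.815, 0.132, 0.565], [0.109, 0.991, -0.074], [-0.57, 0.001, -0.822]]
force: [-0.8, 0.1, -0.8]
width: 0.002
finger_force: 0.4
up,left,out -28.5 19.7 23.5 [ 1.08632986 -0.04601507  0.2263907 ]
[-26.52208536  20.14372801]
```

```bash
python3 -m jog '[[-0.024,0.031,0,0,0,0],[-0.04,0.046,0,0,0,0],[-0.056,0.06,0,0,0,0],[-0.071,0.08,0,0,0,0],[-0.093,0.095,0,0,0,0],[-0.116,0.099,0,0,0,0],[-0.141,0.099,0,0,0,0],[-0.141,0.099,0,0,0,0]]'
python3 - <<'E'
from h import *
s=sense();v=np.array(s["ee_pos"])-FOOT;R=tool();print((R.T@v*[-1,1,-1]).round(1),R.T@s["force"])
E
python3 -m jog '[[0.06,0.02,0,0,0,0],[0.09,0.02,-0.12,0,0,0],[0.09,0.02,-0.32,0,0,0],[0.09,0,-0.5,0,0,0],[0.09,0,-0.5,0,0,0]]'
python3 - <<'E'
from h import *
d=get_image("wrist");Rz,n,u,l=frame(YAW)
a=d["frame"];cv2.imwrite("pics/w3.png",a[100:400,120:560,::-1]);print(proj(d,at(0,0,47)),proj(d,at(-36,0,38)))
E
```

```text
clock: 4.75
ee_pos: [655.4, 217.0, 117.9]
eef_rot: [[-0.815, 0.133, 0.565], [0.111, 0.991, -0.074], [-0.569, 0.002, -0.822]]
force: [-2.4, 1.2, -2.7]
width: 0.008
finger_force: 1.4
[ 6.6 43.8 23.3] [3.68019913 0.84685674 0.76397066]
clock: 5.25
ee_pos: [567.4, 230.0, 214.4]
eef_rot: [[-0.809, 0.132, 0.573], [0.112, 0.991, -0.07], [-0.578, 0.008, -0.816]]
force: [2.0, 0.0, -0.1]
width: 0.005
finger_force: 0.0
[253.32442919 250.62799223] [253.1765352  198.15603055]
```

View pics/w3.png

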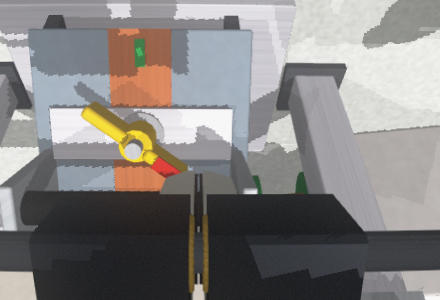

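The plain wing's tip is at (88,108) and the bolt at (134,150) in the crop. The plain wing is therefore at about -50° and the marked wing up-slope left, as planned. Now stroke 2 with the plain wing.

Run:
```python
from h import *
d=get_image("wrist");Rz,n,u,l=frame(YAW)
X=onplane(d,(208,208),FOOT+38*n,n)-FOOT;print(X@u,X@l,np.degrees(np.arctan2(X@l,-X@u)))
s0=centre(-52,34,8);print(s0)
print(rows(at(-15,-40,85),tool()),rows(at(*s0,60),tool()),rows(at(*s0,24),tool()))
for a,r in((-50,34),(-35,34),(-20,34),(-10,34),(0,34),(5,34)):
    c=centre(a,r);e=c-s0;print(a,c.round(1),np.round([-e[0]/250,e[1]/250],3))
```

```text
-30.095194859527552 -33.31779553333638 -47.909225869354486
[  2.45894435 -45.06775719]
[ 0.012 -0.332  0.257  0.002  0.001  0.   ] [-0.058 -0.353  0.357  0.002  0.001  0.   ] [-0.058 -0.353  0.501  0.002  0.001  0.   ]
-50 [ -5.  -40.2] [0.03 0.02]
-35 [-14.3 -38.9] [0.067 0.025]
-20 [-23.7 -34.2] [0.105 0.044]
-10 [-29.4 -29.1] [0.127 0.064]
0 [-34.  -22.5] [0.146 0.09 ]
5 [-35.9 -20. ] [0.153 0.1  ]
```

```bash
python3 -m jog '[[0.012,-0.16,0,0,0,0],[0.012,-0.332,0.1,0,0,0],[-0.03,-0.353,0.257,0,0,0],[-0.058,-0.353,0.357,0,0,0],[-0.058,-0.353,0.43,0,0,0],[-0.058,-0.353,0.501,0,0,0],[-0.058,-0.353,0.501,0,0,0]]' && python3 -m jog '[[0.03,0.02,0,0,0,0],[0.05,0.022,0,0,0,0],[0.067,0.025,0,0,0,0],[0.105,0.044,0,0,0,0],[0.127,0.064,0,0,0,0],[0.146,0.09,0,0,0,0],[0.146,0.09,0,0,0,0]]'
python3 - <<'E'
from h import *
s=sense();v=np.array(s["ee_pos"])-FOOT;R=tool();print((R.T@v*[-1,1,-1]).round(1),R.T@s["force"])
E
```

```text
clock: 6.05
ee_pos: [639.1, 126.3, 110.7]
eef_rot: [[-0.815, 0.138, 0.563], [0.112, 0.99, -0.081], [-0.569, -0.003, -0.822]]
force: [-0.8, 0.2, 0.2]
width: 0.008
finger_force: 0.0
clock: 6.75
ee_pos: [611.1, 156.6, 93.2]
eef_rot: [[-0.814, 0.133, 0.566], [0.11, 0.991, -0.075], [-0.571, 0.001, -0.821]]
force: [0.1, -0.1, -0.2]
width: 0.003
finger_force: 0.2
[-36.8 -22.1  23.6] [-0.00278989 -0.08767522  0.26139361]
```

Push left in small steps until the stop pushes back.

```bash
for i in 1; do python3 -m jog '[[0,0.004,0,0,0,0],[0,0.008,0,0,0,0],[0,0.012,0,0,0,0],[0,0.012,0,0,0,0]]'; python3 -m jog '[[0,0.004,0,0,0,0],[0,0.008,0,0,0,0],[0,0.008,0,0,0,0]]'; done
```

```text
clock: 7.15
ee_pos: [612.0, 157.1, 93.2]
eef_rot: [[-0.813, 0.136, 0.566], [0.112, 0.991, -0.078], [-0.571, -0.001, -0.821]]
force: [-2.4, -0.6, -0.5]
width: 0.002
finger_force: 1.4
clock: 7.45
ee_pos: [612.3, 157.4, 93.3]
eef_rot: [[-0.812, 0.139, 0.566], [0.113, 0.99, -0.081], [-0.572, -0.002, -0.82]]
force: [-5.9, -4.9, 0.3]
width: 0.007
finger_force: 2.7
```

```bash
python3 -m jog '[[0,0.006,0,0,0,0],[0,0.012,0,0,0,0],[0,0.018,0,0,0,0],[0,0.018,0,0,0,0]]';  python3 -m jog '[[0,0.006,0,0,0,0],[0,0.012,0,0,0,0],[0,0.018,0,0,0,0],[0,0.018,0,0,0,0],[0,0.018,0,0,0,0]]'
```

```text
clock: 7.85
ee_pos: [612.3, 157.5, 93.3]
eef_rot: [[-0.812, 0.145, 0.566], [0.115, 0.989, -0.088], [-0.573, -0.006, -0.82]]
force: [-8.6, -9.5, 4.5]
width: 0.007
finger_force: 5.5
clock: 8.35
ee_pos: [612.2, 157.5, 93.2]
eef_rot: [[-0.811, 0.151, 0.565], [0.118, 0.988, -0.095], [-0.573, -0.011, -0.82]]
force: [-11.8, -14.6, 7.8]
width: 0.003
finger_force: 8.3
```

It is rigid at about 20 N and not moving, so this should be the stop. I'll back off, withdraw and look.

```bash
python3 -m jog '[[0,-0.04,0,0,0,0],[0.01,-0.1,0,0,0,0],[0.01,-0.1,-0.15,0,0,0],[0.01,-0.1,-0.3,0,0,0],[0.01,-0.1,-0.5,0,0,0],[0.01,-0.1,-0.5,0,0,0]]'
python3 - <<'E'
from h import *
d=get_image("wrist");a=d["frame"];cv2.imwrite("pics/w4.png",cv2.resize(a[100:350,200:500],None,fx=2,fy=2)[:,:,::-1]);print(proj(d,at(0,0,47)),proj(d,at(-46,0,38)),proj(d,at(-46,0,10)))
t=get_image("top")
Z=150;tgt=np.array([495.5,-293.5,Z]);y=.257
R=np.column_stack([[-np.cos(y),-np.sin(y),0],[-np.sin(y),np.cos(y),0],[0,0,-1]])
s=sense();p=np.array(s["ee_pos"]);print(p)
m=np.array([450,-70,240.]);print(rows(m,R),rows(tgt,R,m,R))
E
```

```text
clock: 8.95
ee_pos: [538.4, 156.3, 197.4]
eef_rot: [[-0.81, 0.132, 0.571], [0.11, 0.991, -0.073], [-0.576, 0.004, -0.818]]
force: [0.1, -0.2, -0.2]
width: 0.004
finger_force: 0.0
[361.93038419 285.56797456] [362.54662188 220.21368097] [358.36837424 212.4801708 ]
[538.64136272 156.43505972 197.8828351 ]
[ 0.089 -0.944 -0.275 -0.073  0.387 -0.241] [ 0.051 -0.911  0.36   0.     0.     0.   ]
```

View pics/w4.png

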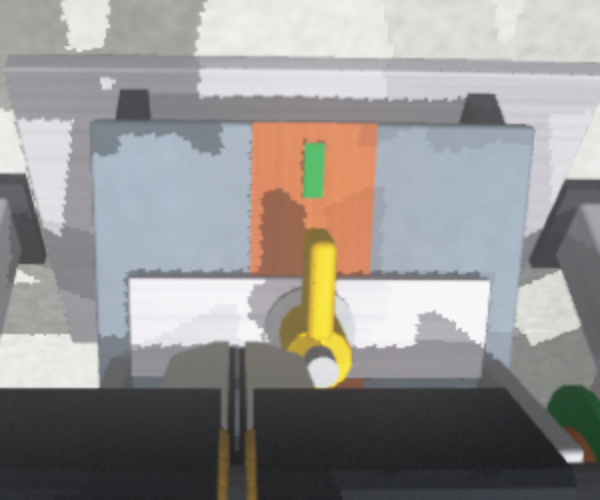

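The plain wing points straight down-slope at the green mark (bolt at (322,370), tip at (320,235)), so the nut is tight. Now to the bar.

```bash
python3 -m jog '[[0.03,-0.05,-0.25,0,0,0],[0.089,-0.944,-0.275,-0.073,0.387,-0.241],[0.089,-0.944,-0.275,-0.073,0.387,-0.241],[0.089,-0.944,-0.275,-0.073,0.387,-0.241],[0.089,-0.944,-0.275,-0.073,0.387,-0.241],[0.089,-0.944,-0.275,-0.073,0.387,-0.241],[0.089,-0.944,-0.275,-0.073,0.387,-0.241],[0.089,-0.944,-0.275,-0.073,0.387,-0.241],[0.089,-0.944,-0.275,-0.073,0.387,-0.241]]' && python3 -m jog '[[0.051,-0.91,0.05,0,0,0],[0.051,-0.91,0.05,0,0,0],[0.051,-0.91,0.05,0,0,0],[0.051,-0.91,0.05,0,0,0],[0.051,-0.91,0.05,0,0,0],[0.051,-0.91,0.05,0,0,0],[0.051,-0.91,0.05,0,0,0]]'
python3 - <<'E'
from h import *
d=get_image("wrist");cv2.imwrite("pics/w5.png",d["frame"][:,:,::-1]);print(proj(d,np.array([495.5,-293.5,72])))
# white line: bright low-sat pixels inside the green bar's bounding area; bar ends from green mask
m=mask(d,(60,90,30),(90,255,160));cs=blobs(m,300)
for c in cs[:3]:
    r=cv2.minAreaRect(c);print(r,[onz(d,q,72).round(1) for q in cv2.boxPoints(r)])
E
```

```text
clock: 9.95
ee_pos: [457.9, -53.4, 235.5]
eef_rot: [[-0.98, -0.152, 0.13], [-0.158, 0.987, -0.038], [-0.123, -0.058, -0.991]]
force: [1.1, 0.0, -0.5]
width: 0.007
finger_force: 0.0
clock: 10.65
ee_pos: [480.3, -280.2, 233.9]
eef_rot: [[-0.98, -0.146, 0.131], [-0.153, 0.988, -0.039], [-0.124, -0.058, -0.991]]
force: [-0.6, 1.1, 0.8]
width: 0.004
finger_force: 0.0
[311.16500416 210.80874236]
((323.3241271972656, 209.38967895507812), (40.52619552612305, 165.17745971679688), 85.2363510131836) [array([ 492.6, -354.9,   72. ]), array([ 459.1, -222.9,   72. ]), array([ 492.4, -212.4,   72. ]), array([ 528.7, -349.3,   72. ])]
```

View pics/w5.png

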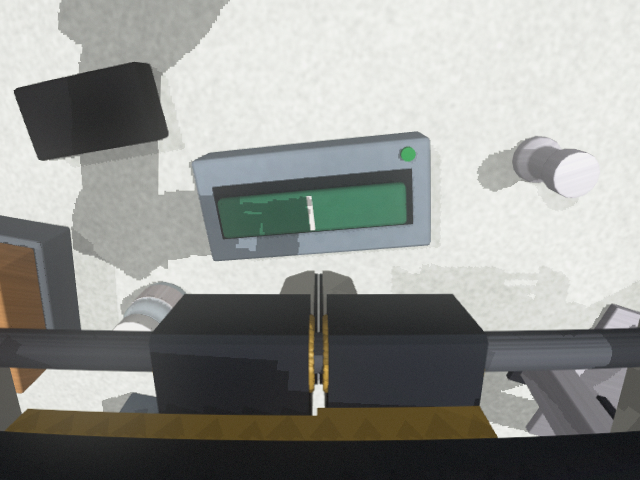

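The wrist view shows the white line at (311,213), where I predicted (311,211). The bar is confirmed. I'll finish aligning and hover.

Run:
```python
from h import *
d=get_image("wrist")
w=onz(d,(310.7,213),72);a,b=onz(d,(218,196),72),onz(d,(406,183),72);e=b-a;y=np.arctan2(-e[0],e[1]);print(w,np.linalg.norm(e),y)
y=.257;tgt=np.array([*(w[:2]+[495.5,-293.5])/2,100])
R=np.column_stack([[-np.cos(y),-np.sin(y),0],[-np.sin(y),np.cos(y),0],[0,0,-1]])
print(tgt,rows(tgt,R))
```

```text
[ 497.93925873 -291.95304988   72.        ] 156.21149683470867 0.23661434361129113
[ 496.71962936 -292.72652494  100.        ] [ 0.014 -0.037  0.544 -0.041  0.078 -0.065]
```

```bash
python3 -m jog '[[0.014,-0.037,0.15,-0.041,0.078,-0.065],[0.014,-0.037,0.3,-0.041,0.078,-0.065],[0.014,-0.037,0.544,-0.041,0.078,-0.065],[0.014,-0.037,0.544,-0.041,0.078,-0.065],[0.014,-0.037,0.544,-0.041,0.078,-0.065],[0.014,-0.037,0.544,-0.041,0.078,-0.065]]'
python3 - <<'E'
from h import *
y=.25;R=np.column_stack([[-np.cos(y),-np.sin(y),0],[-np.sin(y),np.cos(y),0],[0,0,-1]])
for z in (86,73,71): print(rows([497,-292.6,z],R))
E
```

```text
clock: 11.35
ee_pos: [497.5, -293.9, 102.3]
eef_rot: [[-0.967, -0.254, 0.003], [-0.254, 0.967, -0.002], [-0.002, -0.003, -1.0]]
force: [0.2, 0.5, 1.2]
width: 0.003
finger_force: 0.0
[ 0.001  0.006  0.065 -0.002  0.001  0.004]
[ 0.001  0.006  0.117 -0.002  0.001  0.004]
[ 0.001  0.006  0.125 -0.002  0.001  0.004]
```

```bash
python3 -m jog '[[0,0.006,0.03,0,0,0],[0,0.006,0.05,0,0,0],[0,0.006,0.065,0,0,0],[0,0.006,0.08,0,0,0],[0,0.006,0.095,0,0,0],[0,0.006,0.11,0,0,0],[0,0.006,0.118,0,0,0],[0,0.006,0.118,0,0,0]]'; python3 -m jog '[[0,0,0.008,0,0,0],[0,0,0.016,0,0,0],[0,0,0.016,0,0,0],[0,0,0.016,0,0,0]]'
```

```text
clock: 12.15
ee_pos: [496.1, -293.0, 73.2]
eef_rot: [[-0.968, -0.252, 0.0], [-0.252, 0.968, -0.002], [0.0, -0.002, -1.0]]
force: [-3.9, 1.8, 16.3]
width: 0.007
finger_force: 8.2
clock: 12.55
ee_pos: [496.2, -293.1, 72.8]
eef_rot: [[-0.968, -0.252, 0.001], [-0.252, 0.968, -0.004], [0.0, -0.004, -1.0]]
force: [-9.2, 3.9, 36.8]
width: 0.007
finger_force: 18.4
```

It is at the bottom (37 N, no further travel). Release, lift clear and check.

```bash
python3 -m jog '[[0,0,-0.04,0,0,0],[0,0,-0.08,0,0,0],[0,0,-0.2,0,0,0],[0,0,-0.4,0,0,0],[0,0,-0.6,0,0,0],[0,0,-0.6,0,0,0],[0,0,-0.6,0,0,0],[0,0,-0.6,0,0,0]]'
python3 - <<'E'
from h import *
T=get_image("top");S=get_image("scene")
a=cv2.resize(T["frame"][130:310,100:540],None,fx=1.8,fy=1.8);cv2.imwrite("pics/t9.png",a[:,:,::-1])
E
```

```text
clock: 13.35
ee_pos: [494.8, -292.4, 215.0]
eef_rot: [[-0.968, -0.252, -0.003], [-0.252, 0.968, 0.001], [0.003, 0.002, -1.0]]
force: [-0.4, 0.4, -0.5]
width: 0.004
finger_force: 0.0
```

View pics/t9.png

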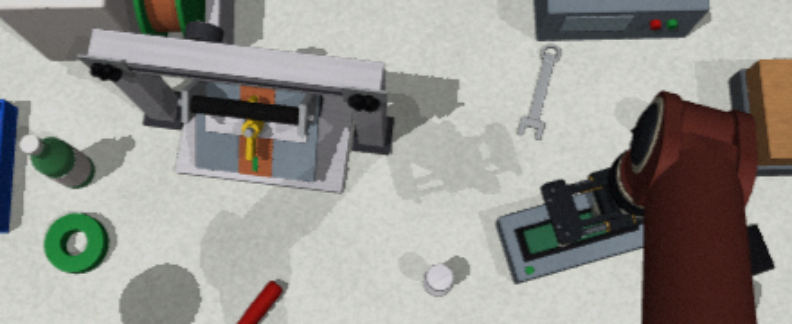

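The top view shows the plain wing at the green mark (nut at (250,130), mark at (254,163)). The bystanders in view have not moved and the arm is clear of everything.

```bash
python3 -c "
from station import *
print(job_done())"
```

```text
the job is handed in; nothing more can be done
None
```

I turned the wing nut clockwise until it stopped moving under about 20 N, with the plain wing at the green mark. I then pressed the green bar at its middle down to its stop, released it and handed the job in at about 13 s, but did not measure the bar's tilt or view it again unobstructed after release.

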